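# Clip in the spice jar and pull-test it

### The arm

A 6-joint arm with a two-finger parallel gripper is mounted at the origin on a cart in front of the work surface, level with it; the furniture and walls round the work are solid. World frame = base frame: x ahead of the robot, y to its left, z up, the work surface at z = 0. Lengths are in m, angles in rad, forces in N, time in s.
With the tool pointing down it reaches from about 0.325 to 0.9 m from the base axis. Payload 6.1 kg.
Tool frame: the origin (TCP) lies midway between the tips of the shut fingers; the grasp point (between the pads) lies 19 mm behind it; z points along the fingers, y is the line along which they close (so a half turn about z gives the same grasp; the last joint's range is limited). The gripper opens to 85 mm and grips with 20 to 120 N. Pads are 22 mm wide; open, the fingers measure 114 mm over their backs; the gripper's body (76 mm by 85 mm) begins 54 mm behind the grasp point. The pads swing forward as they close: fully open they stand 13 mm farther back than shut.
Start: joints at [-1.43, 0.22, 1.526, -0, 1.395, -0.126], TCP at [0.165, -0.603, 0.207] pointing down, gripper open.
Joint ranges: [-2.98, 2.98], [-0.91, 2.08], [0.09, 2.57], [-1.24, 4.39], [0.2, 2.65], [-2.68, 2.68]. Speed limits (rad/s): [2.57, 2.57, 3.01, 3.14, 3.14, 3.14].

### API

Orientations are given as [roll, pitch, yaw] about the fixed x, y, z axes, in that order (R = Rz(yaw) Ry(pitch) Rx(roll)).
In Python, from plant import movep, move_l, set_joints, gripper_to, hold, inverse_kinematics, observe, get_image, get_calibration, Unreachable, job_done gives the robot as it stands. Calls block until the motion is done:
- movep(position, orientation): joint-space move of the TCP to a pose.
- move_l(position, feed=0.15, rotation=None, max_force=None): straight line of the TCP; rotation=None keeps the orientation; feed is the mean speed in m/s. With max_force (N) it stops when the force on the tool has changed by that much, and returns True; else False.
- set_joints(angles): joint-space move.
- gripper_to(opening, f_grip=None): finger opening in m; f_grip is the grip in N (None keeps the last); returns when the fingers have stopped.
- hold(seconds).
- inverse_kinematics(position, orientation): joint angles nearest the present ones, or None.
- observe(): the state.
- get_image(name): name is "scene" or "side" or "wrist"; returns (picture, depth): 480x640x3 uint8, red, green, blue; 480x640 float32, m along the optical axis (not along the pixel's ray), 0 where there is no reading.
- get_calibration(name): a dict with "intrinsics" (3x3 intrinsics, pixels), "world_from_camera" (4x4, takes a point from camera to world coordinates). Camera axes: x right, y down, z forward; pixel columns grow to the right and rows downward; lengths in m; the calibration is good to about 2 mm. A picture is of the moment at which its call begins: read the wrist's pose just before it. get_calibration takes no time and is no camera call; for the wrist camera it gives the pose at the moment of the call.
A pose or a line that the arm cannot do raises Unreachable and nothing moves.
- job_done(): hands the job in; it is judged then, once.
The state is a dict: "time_s": time; "q": joint angles; "joint_velocities": joint speeds; "joint_torque": joint torques, N m; "eef_pos": TCP position; "tcp_rot": TCP orientation; "ft_force": force on the tool from outside, world axes, zero at the start; "torque": the same for the moment, N m; "opening": finger opening in m; "grasp_force": force on a finger pad.
Only numpy, scipy, OpenCV 4.12 (cv2) and the standard library are available. Lean on these libraries where they do the work, as an engineer would, in place of code of your own. Each camera call takes 0.05 s, during which the arm holds its last target. There are 200 camera calls.

### The job

Press the loose spice jar standing on the worktop into the empty spring clip, pushing it level along the worktop until it snaps home against the back of the clip. Then prove that the clip holds it: pull the jar straight back out of the clip's mouth with a slowly rising force up to about 13 N, keep it there for about half a second, and never pull with more than 18 N. Ease off and let go, leaving the jar upright in the clip and the lemon beside the work where it is.

Things in the scene. Friction and masses are not known exactly. Their poses are not given: they have to be found in the camera images.
- jar: The loose spice jar: glass with a red cap, 106 mm tall, standing by itself on the worktop, same kind as the jar already in the other clip. Glass body 42 mm in diameter; the cap, 85 to 106 mm above the foot, is 45 mm in diameter: grip it there, from above. 80 to 160 g. Origin: centre of the underside, z up. Round: its yaw does not matter.
- clip: The empty spring clip: this is its foot, fixed to the worktop, 52 mm wide, 7 mm high, x = +21 to +51 mm. On it stands a white post with two sprung steel jaws round the jar's place, open at the front. x points level from the mouth into the clip: push the jar along +x, pull along -x; y left, z up. Origin on the worktop, below the seated jar. Leave the like clip behind it, already holding a jar.
- clip_seat (a point): Same point and axes as clip, but carried by the post: where the jar's origin is when fully home against it. The jar goes in along the worktop, foot on it or a few mm above. Snapped in, it has 0 to 2 mm of free play before the jaws take the pull. A wall cabinet hangs from 0.5 m up, its front about 0.12 m beyond jar and clip: keep the wrist before it.
- clip_post (a joint): How far the post (36 mm wide, 66 mm high, front face 21 mm behind the seat) is drawn out along its foot towards the mouth, in m: 0 at rest against a hard stop, and 1 mm for each 8 N of pull on the clip, against a stiff spring. Readings are about as noisy as the values are big: go by the felt force.
- jaw_left: The clip's left (+y) sprung jaw: steel band 34 to 66 mm above the worktop. Origin on its pivot, in the post. Its hook is 19 mm in front of the seat and 17 mm off the middle; the flared lip ends 34 mm in front, 22 mm off the middle; it bulges to 32 mm, 42 when spread. Passing both jaws takes some 10 to 18 N; a seated jar meets them at roughly 4 to 6 N per mm of pull and comes out above 22 N.
- jaw_right: The mirror image of the left jaw, on the clip's right (-y) side.
- lemon: A lemon, 71 x 53 x 51 mm, lying on the worktop between the jar and the wall. A bystander, not to be moved.
Mind the look-alikes: they are no part of the job. Leave any green look-alike of the jar alone.

How it is judged:
On the way, in this order (a step that is already met when the one before it is completed fails the run):
1. the jar is snapped home in the empty clip: its foot within 5 mm of the seat, upright, not held back (the post less than 0.6 mm out) (x of jar in the frame of clip_seat between -0.005 and 0.004 m and y of jar in the frame of clip_seat between -0.005 and 0.005 m and z of jar in the frame of clip_seat below 0.006 m and angle between jar's own z axis and vertical below 0.12 rad and value of joint clip_post below 0.0006 m), for 0.2 s.
2. the seated jar is pulled back against the jaws with more than 10 N (the post drawn out by 1.25 mm) for 0.3 s, still in the clip (x of jar in the frame of clip_seat between -0.01 and 0.004 m and y of jar in the frame of clip_seat between -0.005 and 0.005 m and z of jar in the frame of clip_seat below 0.006 m and angle between jar's own z axis and vertical below 0.12 rad and value of joint clip_post above 0.00125 m and contact force between jar and clip above 8 N), for 0.3 s.
At the end, for the whole second after the job is handed in: The jar stands upright (within 0.12 rad) and at rest in the formerly empty clip, its foot no more than 7 mm in front of the seat, 5 mm beside it and 6 mm above the worktop, no longer pulled (the post less than 0.6 mm out), the fingers off it (x of jar in the frame of clip_seat between -0.007 and 0.004 m and y of jar in the frame of clip_seat between -0.005 and 0.005 m and z of jar in the frame of clip_seat below 0.006 m and angle between jar's own z axis and vertical below 0.12 rad and linear speed of jar below 0.02 m/s and value of joint clip_post below 0.0006 m and contact force between the fingers and jar below 0.1 N); the robot touches nothing.
It fails at once if the clipped jar is pulled with more than 18 N (the post drawn out by 2.25 mm) (value of joint clip_post above 0.00225 m).
It fails at once if the jar is knocked over (angle between jar's own z axis and vertical above 0.6 rad).
It fails at once if the lemon is moved by more than 30 mm (distance of lemon from where it was at the start of the episode above 0.03 m).
It also fails if it takes over 58 s, if anything falls off the work surface, if the arm or the gripper's body presses on something with over 40 N, if the wrist force passes 120 N, or if a joint passes its speed limit or range.

## Working session

There is one attempt and no reset: what is moved stays moved. The work goes in short steps, each a Python script; the robot and the scene stay as the last script left them, time stands still between calls to the robot, and variables do not carry over. Pictures are saved under pics/ and viewed, at most 10 in all, crops included, and the job is handed in when it is done.

```bash
mkdir -p pics; ls; python3 - <<'E'
from plant import *
import cv2,numpy as np
for n in ("scene","side"):
    im,d=get_image(n); cv2.imwrite(f"pics/{n}0.png",im[:,:,::-1]); np.save(f"pics/{n}0.npy",d)
    c=get_calibration(n); print(n,np.round(c["intrinsics"],1).tolist(),np.round(c["world_from_camera"],3).tolist())
o=observe();print(o["time_s"],o["ft_force"],o["eef_pos"],o["tcp_rot"])
E
```

```text
pics
scene [[455.8, 0.0, 328.0], [0.0, 455.8, 232.0], [0.0, 0.0, 1.0]] [[-0.894, -0.244, 0.376, 0.118], [-0.448, 0.495, -0.744, 0.85], [-0.004, -0.834, -0.552, 0.52], [0.0, 0.0, 0.0, 1.0]]
side [[522.1, 0.0, 326.6], [0.0, 522.1, 243.0], [0.0, 0.0, 1.0]] [[-0.972, -0.135, 0.19, 0.28], [-0.233, 0.601, -0.765, 0.874], [-0.011, -0.788, -0.616, 0.581], [0.0, 0.0, 0.0, 1.0]]
0.1 [-0.52656682  0.44669269 -0.1113985 ] [ 0.1646879  -0.60229264  0.20600749] [-3.13981988e+00 -2.14070454e-04  2.66823922e-01]
```

View pics/scene0.png

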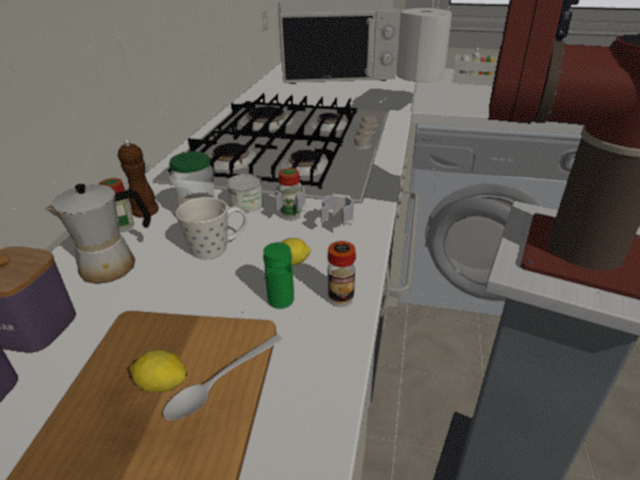

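View pics/side0.png

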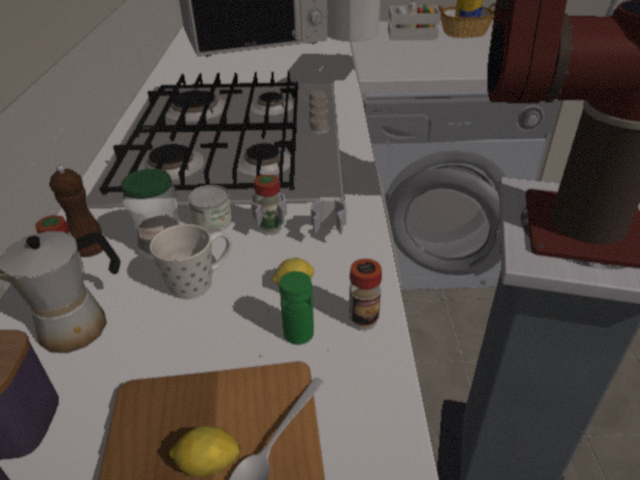

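Candidates with red caps: the jar at scene (341,272), the clipped jar at (289,195), and one behind the moka pot at (118,200). The green look-alike is at (278,275). Only (341,272) stands free on the open worktop, so it fits. The empty clip is at (337,212). I'll confirm with an enlarged crop.

```bash
cat > h.py <<'E'
from plant import *
import cv2,numpy as np
def cloud(n,d,c=None):
    c=c or get_calibration(n); K=c["intrinsics"];T=c["world_from_camera"]
    v,u=np.mgrid[:480,:640]; P=np.stack([(u-K[0][2])/K[0][0]*d,(v-K[1][2])/K[1][1]*d,d],-1)
    P=P@np.array(T)[:3,:3].T+np.array(T)[:3,3]; P[d==0]=np.nan; return P
E
python3 - <<'E'
from h import *
for n,pts in (("side",dict(cap=(366,267),body=(366,300),green=(297,285),lemon=(293,270),clip=(325,215),clipjar=(267,185))),("scene",dict(cap=(341,247),clip=(337,212),clipjar=(289,175),lemon=(295,248)))):
    d=np.load(f"pics/{n}0.npy"); P=cloud(n,d)
    for k,(u,v) in pts.items(): print(n,k,np.round(np.nanmedian(P[v-1:v+2,u-1:u+2].reshape(-1,3),0),3))
im=cv2.imread("pics/side0.png")[160:340,230:400]; a=cv2.resize(im,None,fx=3.3,fy=3.3,interpolation=3); cv2.imwrite("pics/c1.png",a)
# top view map of clip region heights
d=np.load("pics/side0.npy");P=cloud("side",d);im=cv2.imread("pics/side0.png")
E
```

```text
side cap [0.36  0.325 0.106]
side body [0.354 0.347 0.064]
side green [0.444 0.381 0.105]
side lemon [0.48  0.287 0.046]
side clip [0.471 0.112 0.032]
side clipjar [0.565 0.148 0.105]
scene cap [0.36  0.325 0.108]
scene clip [0.47  0.111 0.027]
scene clipjar [0.561 0.143 0.108]
scene lemon [0.47  0.283 0.045]
```

View pics/c1.png

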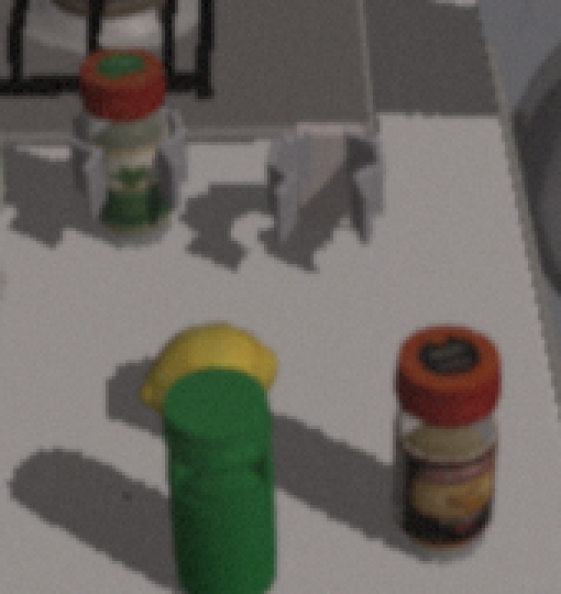

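The crop (side origin (230,160), 3.3x) shows the loose red-capped jar at (447,430). The empty clip is at (325,180), with its mouth opening towards the camera (world +y). The clipped jar is at (125,150) and the green look-alike at (220,480). Next I'll go over the clip with the wrist camera.

```bash
python3 - <<'E'
from h import *
for n in("side","scene"):
    P=cloud(n,np.load(f"pics/{n}0.npy")); x,y,z=P[...,0],P[...,1],P[...,2]
    m=(z>.036)&(z<.075)&(x>.35)&(x<.51)&(y>0)&(y<.2); Q=P[m]
    print(n,m.sum(),np.nanpercentile(Q,[2,50,98],axis=0).round(3).tolist())
    m=(z>.1)&(z<.115)&(x>.32)&(x<.40)&(y>.26)&(y<.36); Q=P[m]
    print("cap",m.sum(),cv2.minEnclosingCircle(Q[:,:2].astype(np.float32)),Q.mean(0))
movep([0.42,0.17,0.30],[np.pi,0,np.pi/2])
c=get_calibration("wrist");im,d=get_image("wrist");cv2.imwrite("pics/w1.png",im[:,:,::-1]);np.save("pics/w1.npy",d);np.save("pics/w1T.npy",c["world_from_camera"])
print(np.round(c["world_from_camera"],3).tolist(),observe()["time_s"],observe()["q"])
E
```

```text
side 782 [[0.429, 0.105, 0.037], [0.464, 0.122, 0.056], [0.488, 0.173, 0.066]]
cap 568 ((0.36021432280540466, 0.32722246646881104), 0.023197602480649948) [0.35956508 0.32918415 0.10451477]
scene 649 [[0.428, 0.102, 0.037], [0.468, 0.122, 0.057], [0.487, 0.169, 0.068]]
cap 449 ((0.3583008944988251, 0.3237122893333435), 0.023379957303404808) [0.35801829 0.32768612 0.106506  ]
[[1.0, -0.002, -0.001, 0.421], [-0.002, -0.958, -0.287, 0.243], [-0.0, 0.287, -0.958, 0.467], [0.0, 0.0, 0.0, 1.0]] 3.0333 [ 2.09117458e-01 -2.48818089e-01  1.81879471e+00 -1.18715781e-04
  1.57187082e+00  2.10206258e-01]
```

View pics/w1.png

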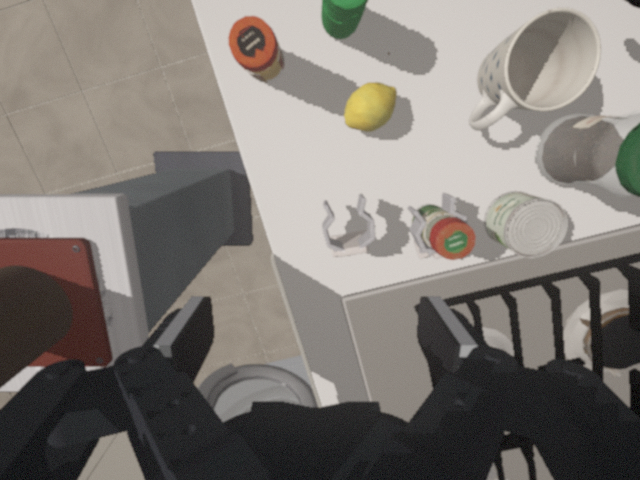

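The view from above shows the empty clip at (350,228), mouth up, its axis slightly rotated; the loose jar cap is at (254,42) and the lemon at (371,107). I'll look closer at the clip.

```bash
python3 - <<'E'
from h import *
movep([0.455,0.15,0.18],[np.pi,0,np.pi/2]); hold(.2)
c=get_calibration("wrist");im,d=get_image("wrist");cv2.imwrite("pics/w2.png",im[:,:,::-1]);np.save("pics/w2.npy",d)
P=cloud("wrist",d,c);np.save("pics/w2P.npy",P)
# orthographic top map of points 0.02<z<0.075, 0.25 mm/pixel... 
x,y,z=P[...,0],P[...,1],P[...,2]
M=np.zeros((560,560,3),np.uint8)
m=(z>.004)&(z<.08)
for a,b,h in zip(x[m],y[m],z[m]):
    i=int((.21-b)*4000);j=int((a-.39)*4000)
    if 0<=i<560 and 0<=j<560: cv2.circle(M,(j,i),1,(255,255,255) if h>.052 else (0,160,0) if h>.03 else (0,0,200),-1)
cv2.imwrite("pics/m2.png",M)
print(observe()["time_s"])
cr=cv2.resize(im[60:330,200:470,::-1],(560,560),interpolation=3)
cv2.imwrite("pics/m2b.png",np.hstack([M[:,:400],cv2.resize(cr,(400,400)) if 0 else cr[:, :400]]))
E
```

```text
3.8583
```

View pics/w2.png

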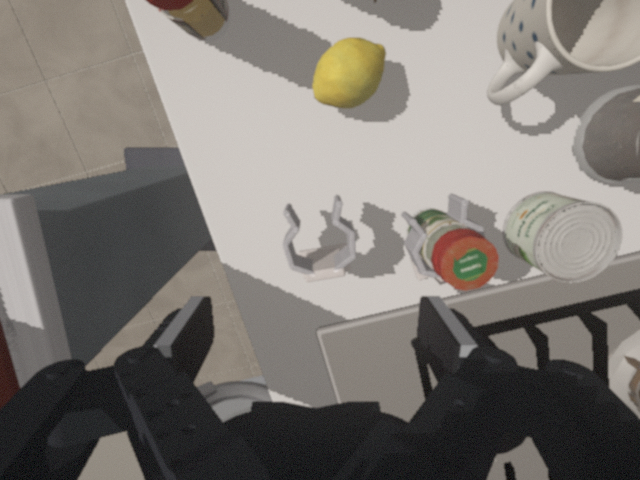

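View pics/m2.png

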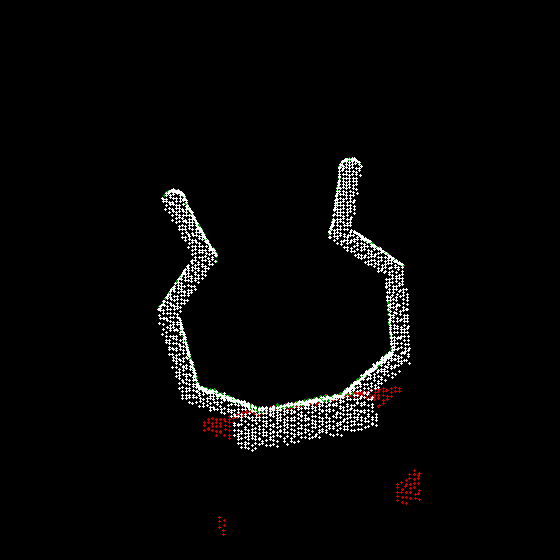

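The map of tall points (4 px/mm, x=.39+j/4000, y=.21-i/4000) shows the clip clearly: lip ends at (174,190) and (350,158), hooks at (216,255) and (329,234), post front from (255,410) to (345,395). From this the seat is about (0.4615, 0.1305), and the clip's x axis is about (0.179, -0.984). Next I'll measure the jar cap from above.

```bash
python3 - <<'E'
from h import *
movep([0.359,0.326,0.22],[np.pi,0,-2.962]); hold(.2)
c=get_calibration("wrist");im,d=get_image("wrist");cv2.imwrite("pics/w3.png",im[:,:,::-1])
P=cloud("wrist",d,c);x,y,z=P[...,0],P[...,1],P[...,2]
m=(z>.098)&(z<.113)&(abs(x-.36)<.04)&(abs(y-.325)<.04);Q=P[m]
print(m.sum(),cv2.minEnclosingCircle(Q[:,:2].astype(np.float32)),np.percentile(Q,[1,50,99],axis=0).round(4).tolist())
m=(z<.005)&(z>-.01)&(abs(x-.40)<.1)&(abs(y-.25)<.1);print("table",np.median(z[m]))
o=observe();print(o["time_s"],o["eef_pos"],o["tcp_rot"],o["q"],o["ft_force"])
E
```

```text
2114 ((0.3609723448753357, 0.32357314229011536), 0.022310808300971985) [[0.34, 0.3037, 0.0996], [0.3599, 0.3238, 0.1061], [0.3814, 0.3441, 0.1078]]
table -6.268753379062852e-05
5.3167 [0.35931766 0.32555216 0.21985137] [-3.14146472e+00 -1.88005789e-04 -2.96347701e+00] [ 5.73344445e-01 -1.29719658e-01  1.86465298e+00 -4.63025162e-05
  1.40688210e+00 -1.17555997e+00] [-0.04251279  0.8688203   0.47130197]
```

View pics/w3.png

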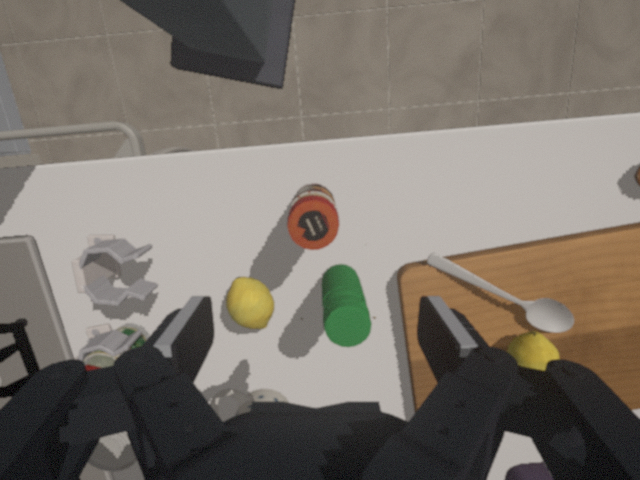

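Wrist view: the loose jar's cap is at (313,222), with the lemon (250,302) and the green jar (346,305) clear of the fingers. The cap centre is about (0.3607, 0.3237). Now to grip it and carry it to the clip axis.

```bash
cat >> h.py <<'E'
S=np.array([.4615,.1305]); AX=np.array([.179,-.984]); AX/=np.linalg.norm(AX); LAT=np.array([-AX[1],AX[0]])
def st(t=""):
    o=observe();p=o["eef_pos"];f=o["ft_force"]
    r=(np.dot(p[:2]-S,AX)*1e3,np.dot(p[:2]-S,LAT)*1e3,p[2]*1e3,np.dot(f[:2],AX),np.dot(f[:2],LAT),f[2])
    print(t,round(o["time_s"],2),"s,l,z mm",np.round(r[:3],2),"Fs,Fl,Fz",np.round(r[3:],2),"op",round(o["opening"]*1e3,2),"g",round(float(np.mean(o["grasp_force"])),1)); return r
E
python3 - <<'E'
from h import *
yaw=np.arctan2(AX[0],-AX[1])-np.pi
move_l([.3607,.3237,.12],feed=.1,rotation=[np.pi,0,yaw])
move_l([.3607,.3237,.073],feed=.06); st("down")
gripper_to(.040,60); hold(.2); st("grip")
move_l([.3607,.3237,.0755],feed=.02); st("lift")
q=S-.075*AX; move_l([*q,.0755],feed=.08); hold(.3); st("pre")
im,d=get_image("side");cv2.imwrite("pics/s2.png",cv2.resize(im[100:340,220:460,::-1],None,fx=2.4,fy=2.4))
E
```

```text
down 7.4 s,l,z mm [-208.26  -64.3    73.3 ] Fs,Fl,Fz [-0.24 -0.44 -0.39] op 85.39 g 0.0
grip 8.1 s,l,z mm [-208.37  -63.97   73.96] Fs,Fl,Fz [ 0.14 -1.01  4.16] op 41.36 g 59.9
lift 8.38 s,l,z mm [-208.02  -64.86   75.27] Fs,Fl,Fz [ 0.06  0.09 -1.74] op 41.08 g 60.7
pre 10.68 s,l,z mm [-7.511e+01 -3.000e-02  7.551e+01] Fs,Fl,Fz [-0.12 -0.8  -3.04] op 41.18 g 60.7
```

View pics/s2.png

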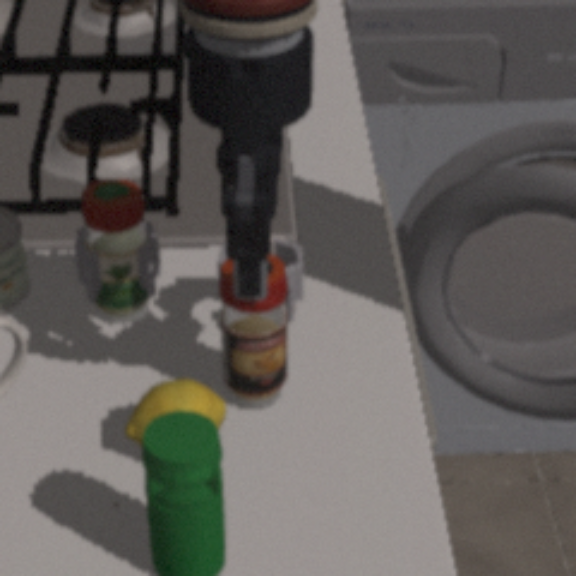

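The image shows the jar hanging upright in the fingers at (255,330), in front of the clip mouth and clear of the lemon at (180,405). I'll push it in small steps, watching the force.

```bash
python3 - <<'E'
from h import *
from scipy.optimize import least_squares
for n in ("side","scene"):
    P=cloud(n,get_image(n)[1]).reshape(-1,3); c=S-.075*AX
    for a,b in((.02,.045),(.045,.07)):
        Q=P[(P[:,2]>a)&(P[:,2]<b)&(np.hypot(P[:,0]-c[0],P[:,1]-c[1])<.03)]
        r=least_squares(lambda p:np.hypot(Q[:,0]-p[0],Q[:,1]-p[1])-.021,c,loss="soft_l1",f_scale=.001).x
        print(n,a,len(Q),((r-c)@AX*1e3).round(1),((r-c)@LAT*1e3).round(1))
b=st("start")
for s in list(range(-56,-11,4)):
    move_l([*(S+s*1e-3*AX),.0755],feed=.03); r=st(s)
    if b[3]-r[3]>25 or abs(r[4]-b[4])>8: print("stop");break
E
```

```text
side 0.02 294 -4.4 -0.5
side 0.045 346 -4.1 -0.6
scene 0.02 256 -1.5 -1.8
scene 0.045 276 -1.4 -1.8
start 10.82 s,l,z mm [-7.504e+01 -1.000e-02  7.551e+01] Fs,Fl,Fz [ 0.16  0.12 -1.32] op 40.89 g 60.7
-56 11.61 s,l,z mm [-5.596e+01  3.000e-02  7.553e+01] Fs,Fl,Fz [ 0.53 -0.24 -1.1 ] op 41.0 g 60.7
-52 11.89 s,l,z mm [-5.192e+01 -6.000e-02  7.545e+01] Fs,Fl,Fz [-0.48  0.49 -2.12] op 40.99 g 60.7
-48 12.18 s,l,z mm [-4.784e+01  2.000e-02  7.551e+01] Fs,Fl,Fz [ 0.21 -0.94 -2.  ] op 41.38 g 60.7
-44 12.46 s,l,z mm [-43.9   -0.3   75.35] Fs,Fl,Fz [-0.78 -1.13 -2.07] op 41.29 g 60.7
-40 12.74 s,l,z mm [-39.87  -0.16  75.41] Fs,Fl,Fz [-1.31 -0.97 -2.37] op 41.41 g 60.8
-36 13.03 s,l,z mm [-3.591e+01 -2.000e-02  7.547e+01] Fs,Fl,Fz [-2.72 -0.94 -2.17] op 40.84 g 60.8
-32 13.31 s,l,z mm [-32.27  -0.16  75.45] Fs,Fl,Fz [-4.84 -1.16 -1.86] op 41.31 g 60.9
-28 13.59 s,l,z mm [-29.03  -0.09  75.46] Fs,Fl,Fz [-7.5  -1.39 -1.74] op 40.9 g 61.0
-24 13.88 s,l,z mm [-26.24  -0.23  75.48] Fs,Fl,Fz [-11.35  -1.19  -1.5 ] op 41.22 g 61.1
-20 14.16 s,l,z mm [-22.09  -0.53  75.33] Fs,Fl,Fz [-10.01  -2.56  -1.61] op 41.05 g 61.2
-16 14.44 s,l,z mm [-17.31  -0.13  75.34] Fs,Fl,Fz [-8.46 -0.62 -2.55] op 41.22 g 61.0
-12 14.72 s,l,z mm [-11.98  -0.33  75.36] Fs,Fl,Fz [-2.66 -3.21 -1.85] op 41.08 g 61.3
```

Going well: the peak was about 11 N and is now falling. I'll push on until the post stops it.

```bash
python3 - <<'E'
from h import *
for s in range(-10,9,2):
    move_l([*(S+s*1e-3*AX),.0755],feed=.03); r=st(s)
    if r[3]<-12 or abs(r[4])>9: print("stop");break
E
```

```text
-10 14.97 s,l,z mm [-8.970e+00 -7.000e-02  7.541e+01] Fs,Fl,Fz [ 1.65 -2.24 -1.95] op 41.41 g 61.2
-8 15.22 s,l,z mm [-6.62  0.15 75.57] Fs,Fl,Fz [ 5.17 -1.02 -2.63] op 41.27 g 61.3
-6 15.47 s,l,z mm [-5.08  0.12 75.6 ] Fs,Fl,Fz [ 5.35 -2.02 -1.23] op 41.12 g 61.3
-4 15.72 s,l,z mm [-3.590e+00  5.000e-02  7.559e+01] Fs,Fl,Fz [ 5.03 -1.25 -0.99] op 40.91 g 61.4
-2 15.97 s,l,z mm [-1.580e+00  7.000e-02  7.552e+01] Fs,Fl,Fz [ 5.5  -1.44 -1.36] op 40.78 g 61.3
0 16.23 s,l,z mm [-0.54  0.08 75.61] Fs,Fl,Fz [-0.11 -2.19 -0.66] op 41.13 g 61.4
2 16.48 s,l,z mm [-6.000e-02  1.200e-01  7.571e+01] Fs,Fl,Fz [-7.46 -1.12  1.32] op 41.25 g 61.6
4 16.73 s,l,z mm [ 0.33  0.15 75.82] Fs,Fl,Fz [-14.11  -0.17   1.71] op 41.29 g 61.8
stop
```

The jar is snapped home, with the post's hard stop felt at s ≈ 0. Now settle, then pull slowly under force control.

```bash
python3 - <<'E'
from h import *
def F(n=6):
    v=[]
    for _ in range(n): v.append(observe()["ft_force"][:2]@AX); hold(.015)
    return float(np.mean(v))
go=lambda s:move_l([*(S+s*1e-3*AX),.0755],feed=.01)
hold(.3); go(1.5); hold(.4); st("home")
s=0.; log=[]
while s>-22:
    s-=.5; go(s); f=F(); log.append((s,round(f,1)))
    if len(log)>3 and f<log[-2][1]-3: print("DROP");break
    if f>10.5: break
print(log)
while s>-22 and f<12.6:
    s-=.25; go(s); f=F(8); print(s,round(f,2))
st("peak")
for _ in range(4):
    f=F(10); print("hold",round(f,2))
    if f>14.5: s+=.3; go(s)
    elif f<11.5: s-=.3; go(s)
st("end"); print("cmd",s)
E
```

```text
home 17.82 s,l,z mm [-0.08  0.11 75.73] Fs,Fl,Fz [-6.04 -2.04  0.75] op 41.11 g 61.7
[(-0.5, -0.9), (-1.0, 1.0), (-1.5, 3.6), (-2.0, 5.0), (-2.5, 6.4), (-3.0, 7.1), (-3.5, 7.4), (-4.0, 8.1), (-4.5, 9.2), (-5.0, 10.4), (-5.5, 11.2)]
-5.75 11.78
-6.0 12.45
-6.25 12.71
peak 22.93 s,l,z mm [-3.550e+00 -6.000e-02  7.533e+01] Fs,Fl,Fz [12.68 -2.47  0.07] op 41.0 g 61.8
hold 13.02
hold 13.0
hold 12.76
hold 13.13
end 23.59 s,l,z mm [-3.540e+00 -5.000e-02  7.536e+01] Fs,Fl,Fz [13.3  -2.43  0.21] op 40.79 g 61.8
cmd -6.25
```

The clip held 13 N for over 0.6 s. Ease off, let go and retreat.

```bash
python3 - <<'E'
from h import *
for s in(-4,-2,0,.5):
    move_l([*(S+s*1e-3*AX),.0755],feed=.015)
hold(.2); st("eased")
gripper_to(.070); st("open")
move_l([*S,.20],feed=.06,max_force=10); st("up")
move_l([*(S-.12*AX-.03*LAT),.25],feed=.15); hold(.3); st("away")
from scipy.optimize import least_squares
for n in ("side","scene"):
    im,d=get_image(n); P=cloud(n,d).reshape(-1,3)
    if n=="side": cv2.imwrite("pics/s3.png",cv2.resize(im[100:340,220:460,::-1],None,fx=2.4,fy=2.4))
    Q=P[(P[:,2]>.07)&(P[:,2]<.125)&(np.hypot(*(P[:,:2]-S).T)<.04)]
    if len(Q): T=Q[Q[:,2]>np.percentile(Q[:,2],98)-.006]; c=np.array(cv2.minEnclosingCircle(T[:,:2].astype(np.float32))[0])-S; print(n,len(T),c@AX*1e3,c@LAT*1e3,np.percentile(Q[:,2],98))
E
```

```text
eased 24.91 s,l,z mm [-0.27 -0.19 75.37] Fs,Fl,Fz [-4.98 -1.16 -2.3 ] op 41.02 g 61.5
open 25.3 s,l,z mm [ 0.88  0.55 75.93] Fs,Fl,Fz [ 1.35  0.15 -0.09] op 69.32 g 0.0
up 27.52 s,l,z mm [ 1.000e-02 -1.800e-01  1.997e+02] Fs,Fl,Fz [ 0.07 -0.42 -0.42] op 70.11 g 0.0
away 28.87 s,l,z mm [-119.51  -29.96  249.74] Fs,Fl,Fz [ 0.57  0.56 -0.03] op 70.14 g 0.0
side 314 -2.8355505425238783 -0.9702911220836946 0.1080176946558486
scene 217 -1.5492860563751725 -1.8924667766651222 0.11063846558438978
```

View pics/s3.png

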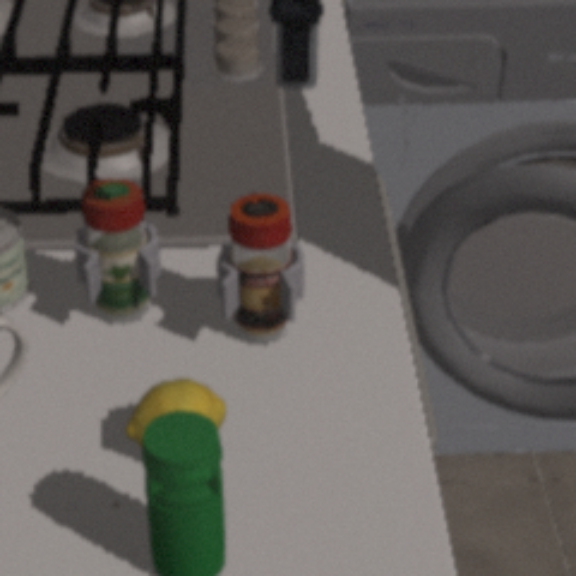

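The jar stands upright in the clip at (262,265), and the lemon at (180,405) hasn't moved. The gripper is clear, so I'm handing the job in.

```bash
python3 -c "
from plant import *
print(job_done())"
```

```text
the job is handed in; nothing more can be done
None
```

The jar is snapped home in the formerly empty clip and held against a 13 N pull for over 0.6 s; it was then released and left upright with the lemon unmoved, and the job is handed in (no verdict was returned).

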